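Stop the scanner, roll the calibration bar yellow side up, reset the stop

ROBOT

A 6-joint arm with a two-finger parallel gripper is mounted at the origin on the work surface. World frame = base frame: x ahead of the robot, y to its left, z up, the work surface at z = 0. Lengths are in mm, angles in rad, forces in N, time in s.
With the tool pointing down it reaches from about 425 to 925 mm from the base axis. Payload 12.5 kg.
Tool frame: the origin (TCP) lies at the very end of the fingers, on their centre line; the grasp point (between the pads) lies 19 mm behind it; z points along the fingers, y is the line along which they close (so a half turn about z gives the same grasp; the last joint's range is limited). The gripper opens to 85 mm and grips with 20 to 120 N. Pads are 22 mm wide; open, the fingers measure 114 mm over their backs; the gripper's body (76 mm by 85 mm) begins 54 mm behind the grasp point. The pads swing forward as they close: fully open they stand 13 mm farther back than shut.
Start: joints at [1.203, 0.491, 1.559, -0, 1.092, -0.106], TCP at [161.744, 603.725, 231.327] pointing down, gripper open.
Joint ranges: [-3.1, 3.1], [-0.84, 2.19], [0.05, 2.79], [-1.13, 4.28], [0.06, 2.93], [-2.69, 2.69]. Speed limits (rad/s): [2.22, 2.22, 2.79, 3.14, 3.14, 3.14].

INTERFACE

Orientations are given as a rotation vector (axis times angle).
In Python, from cell import r gives the robot as it stands. The module is installed in compiled form; this text tells all that it offers.
- The arm moves only by the shell command python3 -m inch 'ROWS' [OPENING] [FORCE]. ROWS is text: rows parted by semicolons, each of 4 numbers parted by spaces: the shift along the tool's x, y, z in m, then the turn about the tool's z in rad. A call has 1 to 10 rows; each row shifts and turns the commanded pose from where the row before left it, along the tool's axes as they then stand; what a row does not reach is not made up. A row lasts 1/12 s, in which the tool goes at most 41.7 mm and 7.16 degrees, less where a joint would pass 70% of its speed; a pose out of reach is approached as far as the arm can. A call is refused whole if a number of a shift passes 0.0417 or a number of a turn 0.125, either way. A call with a gripper value outside its range is refused whole. OPENING is the finger opening in m, from 0 to 0.0854, set as the call begins (- or left out, the last holds). The fingers move at their own pace and stop on an object; FORCE is the grip in N (left out, the last holds). Time passes only in rows, so rows that do not move let the fingers close. It gives the time, the measured TCP pose, the force, the opening and the grip force at its end, in the units of the state.
- r.read_state(): the state, without advancing time (a new reading comes with each control period).
- r.get_image(name): name is "side" or "top" or "wrist"; returns (picture, depth): 400x640x3 uint8, red, green, blue; 400x640 float32, mm along the optical axis (not along the pixel's ray), 0 where there is no reading.
- r.camera_model(name): a dict with "fx", "fy", "cx", "cy" (pixels), "D" ([k1, k2, p1, p2, k3] as OpenCV has them; the pictures are not rectified), "view" (4x4, takes a point from world to camera coordinates). Camera axes: x right, y up, looking along -z (the intrinsics and any distortion apply to the point x, -y, -z); pixel columns grow to the right and rows downward; lengths in mm; the calibration is good to about 2 mm. A picture is of the moment at which its call begins: read the wrist's pose just before it. camera_model takes no time and is no camera call; for the wrist camera it gives the pose at the moment of the call.
- r.job_done(): hands the job in; it is judged then, once.
The state is a dict: "time_s": time; "joint_pos": joint angles; "qvel": joint speeds; "effort": joint torques, N m; "eef_pos": TCP position; "tool_rot": TCP orientation; "contact_force": force on the tool from outside, world axes, zero at the start; "wrist_torque": the same for the moment, N m; "width": finger opening in mm; "grip_force": force on a finger pad.
Only numpy, scipy, OpenCV 4.12 (cv2) and the standard library are available. Lean on these libraries where they do the work, as an engineer would, in place of code of your own. Each camera call takes 0.05 s, during which the arm holds its last target. There are 200 camera calls.

TASK

Stop the fossil scanner by pushing the red mushroom button on the sloped console until it clicks and stays down by itself. With it stopped, roll the hexagonal bar over, flat by flat, without picking it up, until its yellow face lies on top and it rests flat on the black scan bed; only then grip the red cap and turn it clockwise until the button is free to spring fully up again. Leave the chip on the bed, the brown fossil, the glue, the marker and the brush where they are.

Things in the scene. Friction and masses are not known exactly. Their poses are not given: they have to be found in the camera images.
- console: Grey machine-stop console fixed to the table, 150 mm wide, 124 mm high at the back. Origin on the table; the footprint runs from 85 mm in front of it (-x) to 75 mm behind. z up. The flat front panel faces -x and slopes: its normal leans 0.6 rad (34 deg) from vertical towards -x. The red mushroom button stands in the middle of the panel in a flat yellow ring, 62 mm across, 3 mm thick.
- cap_top (a point): Centre of the top of the round red cap; moves in and out with it but does not turn. z = the button's axis, outwards (34 deg from vertical); y level, along the panel's width. Cap 40 mm across, 18 mm thick, on a 24 mm stem. Up, its top is 34 mm and its underside 16 mm from the panel; latched, both are 8 mm nearer the panel.
- stop_press (a joint): How far the cap is pressed in, m. 0 = up (running), hard stop at 0.0095. A spring pushes it out (4.5 N at the top, about 9 N at the bottom). About 8.5 mm in, at 8 to 10 N (brief knocks to 20 N while pressing are normal), a catch snaps in and it stays down at about 0.008 when let go (stopped); let go earlier, it springs back.
- stop_twist (a joint): Turn of the cap, rad, 0 to a stop at 1.2, growing clockwise as seen looking at the cap. Light, damped (under 0.15 Nm); let go, it creeps back to 0 in some seconds. With the cap latched, a turn beyond about 0.6 rad frees the catch and the cap springs out as soon as nothing holds it; turn it 0.9 to 1.1 rad before letting go.
- bed: Scan bed fixed to the table: black rubber mat 240 x 240 mm, 6 mm thick, grips well. Origin: centre of its underside on the table, z up. The scanner, a thin post with a small white head 200 mm high, stands just beyond the corner at its +x, -y.
- bar: Loose hexagonal aluminium bar: 90 mm long (its x), 44 mm across flats, 0.26 to 0.46 kg. Origin: middle of its first underside. At first the yellow face is on the lower slant towards its -y: two rolls to +y bring it up. Pushed level it slides, for fingers grip it; carry a side corner (22 mm up) round the far lower edge (44 mm off). Past 30 deg it falls onto the next flat, 25 mm on.
- bar_center (a point): Centre of the bar, on its axis, mid-length; 28 mm above the table when it lies flat. Axes as the bar's.
- mark (a point): Centre of the bar's yellow face. z = outward normal of that face, x along the bar. Lying on top it is 50 mm above the table. Both ends of the bar also carry a small yellow patch beside that face.
- chip_bed: Small grey fossil chip, 34 mm, 20 mm high, lying on the bed near its corner at the bed's +x, -y. Leave alone.
- brush: Brush 150 mm long lying beside the console, 115 to 120 mm to the console's +y. Leave alone.
- glue: White glue bottle, 34 mm across, 85 mm high, standing midway between console and bed. z up. Leave alone.
- marker: Blue marker pen 120 mm long, lying near the robot between console and bed. Leave alone.
- fossil_log: Brown fossil lump 85 x 45 x 40 mm, beyond the glue bottle. Leave alone.
Mind the look-alikes: they are no part of the job. What is shaped like the bar but green is not meant.

How it is judged (in metres and radians):
On the way, in this order (a step that is already met when the one before it is completed fails the run):
1. the button is latched fully down with the hand off it, the bar not yet rolled (value of joint stop_press above 0.0065 m and contact force between the fingers and console below 0.2 N and angle between mark's own z axis and vertical above 1.8 rad), for 0.2 s.
2. the bar lies flat on the bed, yellow face up, while the button is still latched down (value of joint stop_press above 0.0065 m and angle between mark's own z axis and vertical below 0.08 rad and height (world z) of mark between 0.047 and 0.053 m and x of bar_center in the frame of bed between -0.1 and 0.1 m and y of bar_center in the frame of bed between -0.1 and 0.1 m and linear speed of bar below 0.02 m/s and angular speed of bar below 0.2 rad/s), for 0.3 s.
3. the button has sprung fully up with its cap turned clockwise (value of joint stop_press below 0.0015 m and value of joint stop_twist above 0.25 rad), for 0.1 s.
At the end, for the whole second after the job is handed in: The button is up again (less than 1.5 mm down) and still; the bar rests flat on the bed with its yellow face on top (within 4.6 degrees of level, its face 47 to 53 mm above the table) and its centre within 100 mm of the bed's centre along each side (value of joint stop_press below 0.0015 m and velocity of joint stop_press below 0.01 m/s and angle between mark's own z axis and vertical below 0.08 rad and height (world z) of mark between 0.047 and 0.053 m and x of bar_center in the frame of bed between -0.1 and 0.1 m and y of bar_center in the frame of bed between -0.1 and 0.1 m and linear speed of bar below 0.02 m/s and angular speed of bar below 0.2 rad/s); the robot touches nothing.
It fails at once if the bar is picked up (its centre more than 55 mm above the table) (height (world z) of bar_center above 0.055 m).
It fails at once if the cap is turned to reset (over 0.5 rad) before the yellow face is on top (value of joint stop_twist above 0.5 rad and angle between mark's own z axis and vertical above 0.3 rad).
It fails at once if the bed chip, brush, glue, marker or brown fossil is shifted more than 15 mm (distance of any of chip_bed, brush, glue, marker, fossil_log from where it was at the start of the episode above 0.015 m).
It fails at once if the glue bottle is tipped over (angle between glue's own z axis and vertical above 0.5 rad).
It also fails if it takes over 66 s, if anything falls off the work surface, if the arm or the gripper's body presses on something with over 40 N, if the wrist force passes 120 N, or if a joint passes its speed limit or range.

## Working session

There is one attempt and no reset: what is moved stays moved. The work goes in short steps, Python scripts to look and compute and a shell command to move; the robot and the scene stay as the last step left them, time stands still between calls to the robot, and variables do not carry over. Pictures are saved under pics/ and viewed, at most 10 in all, crops included, and the job is handed in when it is done.

```bash
mkdir -p pics
cat > h.py <<'E'
import numpy as np, cv2
from cell import r
from scipy.spatial.transform import Rotation as R
def snap(n,f=None):
    m=r.camera_model(n); im,d=r.get_image(n)
    np.savez(f'pics/{f or n}.npz',im=im,d=d,**{k:np.array(v) for k,v in m.items()})
    cv2.imwrite(f'pics/{f or n}.png',im[:,:,::-1]); return im,d,m
def load(f):
    z=np.load(f'pics/{f}.npz'); return z['im'],z['d'],{k:z[k] for k in('fx','fy','cx','cy','D','view')}
def K(m): return np.array([[m['fx'],0,m['cx']],[0,m['fy'],m['cy']],[0,0,1.]],float)
def unproj(m,px,depth):
    px=np.array(px,float).reshape(-1,1,2); n=cv2.undistortPoints(px,K(m),np.array(m['D'],float)).reshape(-1,2)
    depth=np.array(depth,float).reshape(-1)
    c=np.c_[n[:,0]*depth,-n[:,1]*depth,-depth,np.ones(len(depth))]
    return (np.linalg.inv(np.array(m['view']))@c.T).T[:,:3]
def cloud(im,d,m):
    v,u=np.mgrid[0:400,0:640]; return unproj(m,np.c_[u.ravel(),v.ravel()],d.ravel()).reshape(400,640,3)
def proj(m,P):
    P=np.atleast_2d(P); c=(np.array(m['view'])@np.c_[P,np.ones(len(P))].T).T[:,:3]
    c=c*[1,-1,-1]; return cv2.projectPoints(c,np.zeros(3),np.zeros(3),K(m),np.array(m['D'],float))[0].reshape(-1,2)
E
python3 - <<'E'
from h import *
a=snap('top');b=snap('side')
cv2.imwrite('pics/both.png',cv2.resize(np.vstack([a[0],b[0]])[:,:,::-1],(480,600)))
for n in('top','side'):
    m=r.camera_model(n);print(n,m['fx'],np.linalg.inv(m['view'])[:3].round(2).tolist(),m['D'])
print(r.read_state())
E
```

```text
top 488.7054015089416 [[-0.03, 0.99, -0.11, 351.76], [-1.0, -0.03, -0.01, 24.43], [-0.02, 0.11, 0.99, 1301.32]] [-0.12542161  0.          0.          0.          0.        ]
side 474.0374218800843 [[0.97, 0.13, -0.21, 271.33], [-0.24, 0.57, -0.78, -864.1], [0.02, 0.81, 0.59, 762.36]] [0.02348914 0.         0.         0.         0.        ]
{'time_s': 0.1, 'joint_pos': array([ 1.20342647e+00,  4.91484647e-01,  1.55936882e+00, -1.47968125e-06,
        1.09169651e+00, -1.05586665e-01]), 'qvel': array([ 2.31980874e-06,  4.64403182e-04, -1.75947161e-03,  1.74118903e-03,
       -1.86803643e-03,  1.02789502e-03]), 'effort': array([ 3.08984694e-03, -6.19447589e+01, -2.62028199e+01, -8.49914341e-05,
        2.90377197e-03,  3.18955495e-05]), 'eef_pos': array([161.65437885, 603.53731759, 230.80204704]), 'tool_rot': array([-4.10004697e-01, -3.11449792e+00,  1.46229735e-03]), 'contact_force': array([ 0.9436039 ,  0.45576523, -0.27853751]), 'wrist_torque': array([0.01436849, 0.0188522 , 0.06913495]), 'grip_force': 0.0, 'width': 85.2487448840477}
```

View pics/top.png

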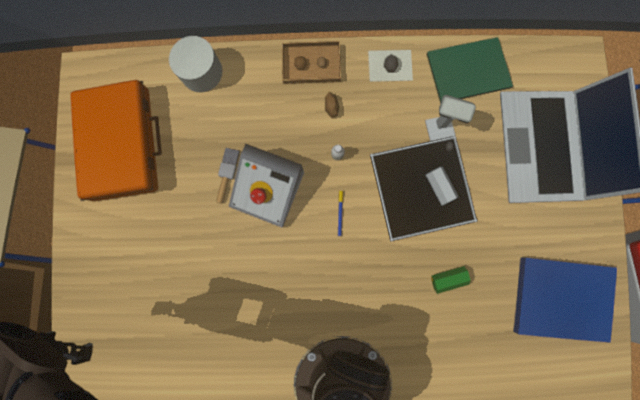

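View pics/side.png

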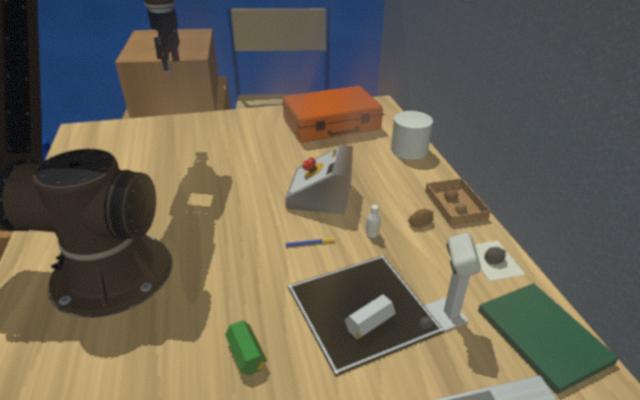

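The top view shows the following:
- **Silver bar:** (441,186) on the bed; the green look-alike is at (451,279), off the bed.
- **Red cap:** (259,196) on the console.
- **Leave alone:** chip (449,146), glue (338,152), marker (340,213), fossil (333,104) and brush (227,175).
- **Other:** scanner head at (457,108).

The side view shows yellow on the bar's near (-y) side, at about (358,335).

```bash
python3 - <<'E'
from h import *
for n in('top','side'):
    im,d,m=load(n);P=cloud(im,d,m);h=cv2.cvtColor(im,cv2.COLOR_RGB2HSV).astype(int)
    ok=d>0
    inb=lambda a,b:ok&(P[...,0]>a[0])&(P[...,0]<b[0])&(P[...,1]>a[1])&(P[...,1]<b[1])
    t=inb((400,-50),(450,0));print(n,'table z',np.median(P[...,2][t]))
    # bed: dark pixels
    pb=P[399-215,424] if n=='top' else P[320,340];print('bedpt',P[190,400] if n=='top' else P[300,340])
    c=P[186,441] if n=='top' else P[315,372]; print('bar pix',c)
    sel=ok&(np.linalg.norm(P[...,:2]-c[:2],axis=-1)<75)&(P[...,2]>41)&(P[...,2]<60)
    q=P[sel];rect=cv2.minAreaRect(q[:,:2].astype(np.float32));print('bar top',len(q),rect,np.median(q[:,2]))
    k=q.mean(0);print(k)
    red=(((h[...,0]<6)|(h[...,0]>172))&(h[...,1]>170)&(h[...,2]>80)&ok)
    c=P[196,259] if n=='top' else P[164,309];print('cap pix',c)
    red&=np.linalg.norm(P-c,axis=-1)<50
    q=P[red];print('red',len(q),q.mean(0),q.max(0),q.min(0))
    lo=np.linalg.norm(P[...,:2]-c[:2],axis=-1)<160
    # panel plane: normals tilt
    con=ok&lo&(P[...,2]>25)&~red
    q=P[con]; print('console pts',len(q),q.min(0),q.max(0))
    best=(0,)
    rng=np.random.default_rng(0)
    for _ in range(3000):
        a,b,e=q[rng.integers(len(q),size=3)];nn=np.cross(b-a,e-a);l=np.linalg.norm(nn)
        if l<500:continue
        nn/=l; nn*=np.sign(nn[2]) or 1
        if abs(nn[2]-.825)>.08: continue
        s=(abs((q-a)@nn)<2).sum()
        if s>best[0]:best=(s,nn,a)
    s,nn,a=best;f=q[abs((q-a)@nn)<2];ce=f.mean(0);nn=np.linalg.svd(f-ce)[2][2];nn*=np.sign(nn[2]);print('panel',s,nn,np.arccos(nn[2]),np.arctan2(nn[1],nn[0]),ce)
    hh=(P[red]-ce)@nn;print('cap height over panel',np.percentile(hh,[5,50,90,99]))
    tp=P[red][hh>np.percentile(hh,90)-4];tp=P[red][hh>28];print('captop',len(tp),tp.mean(0))
E
python3 - <<'E'
import cv2,numpy as np,sys
sys.path.insert(0,'.')
a=cv2.imread('pics/top.png')[120:260,360:520];b=cv2.imread('pics/side.png')[250:390,280:470]
c=cv2.imread('pics/side.png')[130:270,270:400];e=cv2.imread('pics/top.png')[130:240,200:320]
f=lambda x:cv2.resize(x,(400,300),interpolation=cv2.INTER_CUBIC)
cv2.imwrite('pics/crop.png',np.vstack([np.hstack([f(a),f(b)]),np.hstack([f(c),f(e)])]))
E
```

```text
top table z 0.8947445544985158
bedpt [ 508.98242177 -168.70179034    3.52776108]
bar pix [ 510.59515536 -269.09471784   50.00844934]
bar top 488 ((513.6446533203125, -275.2106628417969), (90.68095397949219, 40.81135177612305), 24.551197052001953) 48.873520315053156
[ 512.73062747 -274.37014912   48.66745898]
cap pix [491.52114056 194.17091675 111.8134706 ]
red 110 [493.32281747 197.29249867 110.69789487] [509.38083973 213.70502805 121.2727425 ] [477.96989018 181.70036436 100.01513749]
console pts 3907 [417.65216278  88.32642211  25.07941063] [620.61220454 313.13607351 131.34955524]
panel 1907 [-0.52015572  0.21920061  0.82546297] 0.5997744059461212 2.7427637783604446 [509.4821587  190.58458119  83.65805179]
cap height over panel [26.22011064 32.63287799 35.12639437 37.04930087]
captop 102 [492.37061763 197.74041028 110.65261777]
side table z 1.0646570607882495
bedpt [ 473.46898783 -207.89579507    9.30188218]
bar pix [ 512.76531021 -293.80294001   49.34824795]
bar top 709 ((515.6611328125, -281.3829040527344), (92.7199935913086, 37.05826950073242), 21.85612678527832) 50.01206300243382
[ 514.13357096 -283.68483909   49.05186116]
cap pix [490.79588609 176.93951028 111.40859278]
red 44 [491.75188921 182.33769904 108.75424627] [504.30534606 196.75279499 118.83293784] [478.7978738  176.93951028  95.74241769]
console pts 2897 [418.54339123  82.58959411  25.06437857] [624.39546744 283.40326837 128.64434808]
panel 956 [-0.52039962  0.21757775  0.82573855] 0.59928600827673 2.745583023922129 [508.00920563 176.61502602  85.5537195 ]
cap height over panel [23.33403994 29.29113085 33.03681213 34.70808193]
captop 28 [491.20081269 183.75762213 110.68839731]
```

View pics/crop.png

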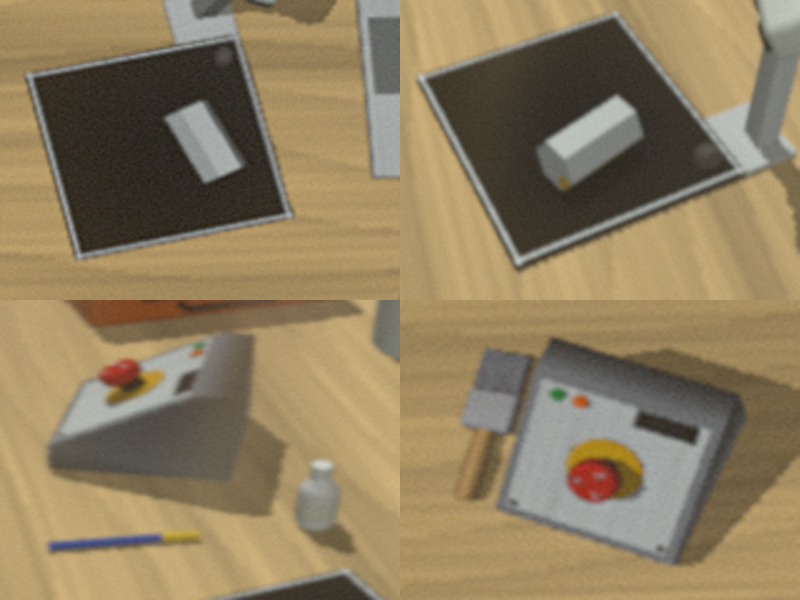

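The crops confirm the silver bar on the bed, with its yellow patch at the lower -y corner, and the red cap in its yellow ring. The two cameras disagree by about 10 mm in y, so I'll work from pixels and the wrist camera.

```bash
cat >> h.py <<'E'
def tri(obs):  # obs: list of (model,pixel) -> point, rms mm
    A=np.zeros((3,3));b=np.zeros(3);L=[]
    for m,p in obs:
        o=np.linalg.inv(np.array(m['view']))[:3,3];v=unproj(m,p,1000)[0]-o;v/=np.linalg.norm(v);M=np.eye(3)-np.outer(v,v);A+=M;b+=M@o;L.append((o,M))
    X=np.linalg.solve(A,b);return X.round(1),[round(float(np.linalg.norm(M@(X-o))),1) for o,M in L]
def onz(m,p,z):
    o=np.linalg.inv(np.array(m['view']))[:3,3];v=unproj(m,p,1000)[0]-o;return (o+v*(z-o[2])/v[2]).round(1)
def delta(P,yaw=None): # world target mm -> tool shift m (before turning)
    s=r.read_state();T=R.from_rotvec(s['tool_rot']);y=np.degrees(np.arctan2(*T.as_matrix()[[1,0],0]))
    print('pos',s['eef_pos'].round(1),'yaw',y.round(2),'shift',(T.inv().apply(np.array(P)-s['eef_pos'])/1000).round(4), 'turn',None if yaw is None else np.radians((y-yaw+180)%360-180).round(3),'F',s['contact_force'].round(1),'q',s['joint_pos'].round(2),'w',round(s['width'],1),'t',s['time_s'])
E
python3 - <<'E'
from h import *
_,_,a=load('top');_,_,b=load('side')
for n,p,q in[('cap',(259,195),(309,163)),('bedL',(372,153.5),(381,259.5)),('bedFront-left',(391.5,239.5),(290.5,287.5)),('bedBackRight',(454.5,137.5),(439.5,331.5)),('bedFR',(476,221),(337,367)),
 ('chip',(449,146),(427,322)),('glue top',(338,148),(375,208)),('head',(457,108),(462,250)),('bartopAfar',(428,173),(375,297)),]:
    print(n,tri([(a,p),(b,q)]),onz(a,p,20))
delta((450,210,230),157.2)
print(np.linalg.inv(r.camera_model('wrist')['view'])[:3].round(2).tolist(), r.camera_model('wrist')['fx'])
E
```

```text
cap (array([494.9, 195.4, 103. ]), [0.2, 0.2]) [505.  207.2  20. ]
bedL (array([608. , -97.5,  -3. ]), [3.8, 3.8]) [607.2 -96.2  20. ]
bedFront-left (array([ 378.9, -140.7,    0.8]), [1.1, 1.1]) [ 377.3 -138.1   20. ]
bedBackRight (array([ 648.2, -325.7,    0.8]), [1.2, 1.2]) [ 645.  -320.9   20. ]
bedFR (array([ 421.5, -366.5,   15.9]), [2.9, 2.9]) [ 418.5 -364.7   20. ]
chip (array([ 625. , -306.7,   12.8]), [1.6, 1.6]) [ 622.  -304.4   20. ]
glue top (array([613.2,  -4.8,  79.4]), [0.9, 0.9]) [624.9  -6.   20. ]
head (array([ 680. , -289.1,  178.8]), [0.4, 0.4]) [ 726.9 -333.6   20. ]
bartopAfar (array([ 543.3, -239. ,   35. ]), [4.7, 4.7]) [ 550.3 -243.2   20. ]
pos [161.7 603.5 230.8] yaw 165.0 shift [-0.3804 -0.3055  0.0011] turn 0.136 F [ 0.9  0.5 -0.3] q [ 1.2   0.49  1.56 -0.    1.09 -0.11] w 85.2 t 0.1
[[0.26, -0.93, -0.27, 92.08], [0.97, 0.25, 0.07, 622.09], [-0.0, -0.28, 0.96, 373.1]] 280.80537687162337
```

```bash
python3 -m inch '-.0317 -.0255 0 0;-.0317 -.0255 0 0;-.0317 -.0255 0 0;-.0317 -.0255 0 0;-.0317 -.0255 0 0;-.0317 -.0255 0 0;-.0317 -.0255 0 0;-.0317 -.0255 0 0;-.0317 -.0255 0 0;-.0317 -.0255 0 0' 0 30
python3 -m inch '-.0317 -.0255 0 0;-.0317 -.0255 0 0;0 0 0 .068;0 0 0 .068;0 0 0 0'
python3 - <<'E'
from h import *
im,d,m=snap('wrist','w1')
cv2.imwrite('pics/w1c.png',cv2.resize(im[:,:,::-1],(800,500)))
delta((450,210,230),157.2)
E
```

```text
time_s: 0.93
eef_pos: [402.6, 273.6, 231.3]
tool_rot: [-0.41, -3.115, -0.0]
contact_force: [0.5, 1.6, -0.0]
width: 0.3
grip_force: 0.0
time_s: 1.35
eef_pos: [450.3, 208.9, 231.0]
tool_rot: [-0.628, -3.078, 0.0]
contact_force: [-0.4, 0.7, 0.2]
width: -0.0
grip_force: 0.0
pos [450.  209.4 231.1] yaw 157.22 shift [0.0002 0.0006 0.0011] turn 0.0 F [-0.4  0.2 -0.5] q [ 0.3   0.31  1.87  0.    0.97 -0.87] w -0.1 t 1.4
```

View pics/w1c.png

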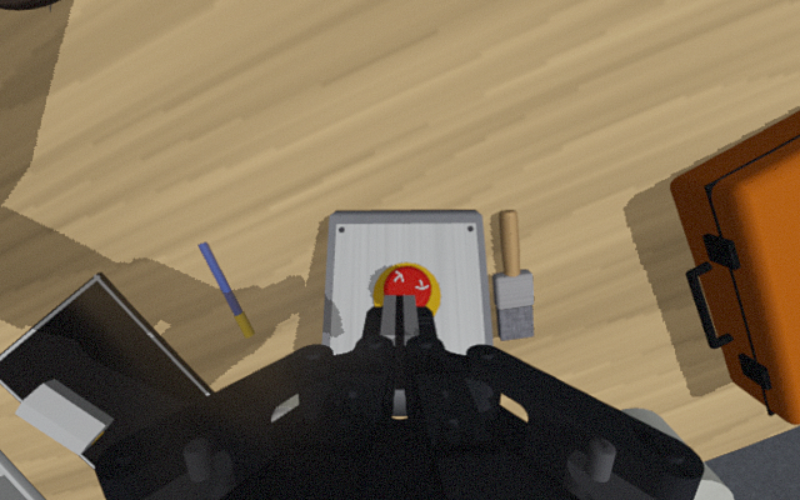

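The wrist view shows the cap at about (326,230) in native pixels, left of the console's centre line, and the brush to its right. I'll triangulate the cap and fit the panel from the wrist depth.

Run:
```python
from h import *
_,_,a=load('top');_,_,b=load('side');im,d,w=load('w1')
h=cv2.cvtColor(im,cv2.COLOR_RGB2HSV).astype(int);P=cloud(im,d,w)
red=((h[...,0]<8)|(h[...,0]>172))&(h[...,1]>150);red[:,:290]=0;red[:,360:]=0;red[300:]=0
ys,xs=np.nonzero(red);print(len(xs),xs.min(),xs.max(),ys.min(),ys.max(),xs[ys<232].mean())
q=P[red];print('red wrist',np.median(q,0),q.min(0),q.max(0))
for p in [(326,230)]:
  print(tri([(a,(259,195)),(b,(309,163)),(w,p)]),tri([(a,(259,195)),(w,p)]),tri([(b,(309,163)),(w,p)]),P[p[1]-4,p[0]])
# panel
pp=np.vstack([P[185:205,275:300].reshape(-1,3),P[185:205,350:375].reshape(-1,3),P[230:270,275:285].reshape(-1,3),P[210:270,370:380].reshape(-1,3)])
c=np.median(pp,0);g=pp[np.abs(pp-c).max(1)<120];c=g.mean(0);n=np.linalg.svd(g-c)[2][2];n*=np.sign(n[2]);print('panel',n,c,np.arccos(n[2]),np.degrees(np.arctan2(n[1],n[0])))
hh=(q-c)@n;print(np.percentile(hh,[5,25,50,75,95,99]))
t=q[abs(hh-np.percentile(hh,80))<2.5];print(len(t),t.mean(0),t.min(0),t.max(0))
t1=q[hh>28];print('top pts',t1.mean(0),t1.min(0),t1.max(0))
```

```text
705 307 357 213 298 324.75219298245617
red wrist [485.22962569 202.98169228 106.18803195] [384.00561064 180.11207115  94.59635567] [505.47883122 236.87789175 373.36270271]
(array([494.1, 197.5, 100.1]), [2.1, 1.8, 3.0]) (array([496.6, 197.3,  87.1]), [0.5, 0.5]) (array([493.5, 198.8, 100.1]), [2.1, 2.1]) [485.38855085 201.12854338 104.41068019]
panel [-0.52124548  0.21731504  0.82527409] [491.99870441 204.85890829  68.48499046] 0.6001089480823637 157.36801450889493
[ 31.05108415  32.33781768  32.92947772  33.48708013  34.35674916
 167.93705591]
647 [486.37091911 201.21809837 105.81124932] [472.23775422 181.67149884  96.0167447 ] [504.03109192 217.12789879 116.1400837 ]
top pts [485.21260965 201.45705481 109.83460861] [384.00561064 180.11207115  94.59635567] [505.47883122 236.87789175 373.36270271]
```

Run:
```python
from h import *
im,d,w=load('w1');h=cv2.cvtColor(im,cv2.COLOR_RGB2HSV).astype(int);P=cloud(im,d,w)
red=((h[...,0]<8)|(h[...,0]>172))&(h[...,1]>150);red[:,:290]=0;red[:,360:]=0;red[300:]=0
n=np.array([-.5212,.2173,.8253]);q=P[red];hh=(q-[492,204.86,68.48])@n;q=q[(hh>30)&(hh<36)]
v=np.array([.385,.923,0]);v/=np.linalg.norm(v);s=np.cross(v,n);s*=np.sign(s[2])
V=q@v;S=q@s;N=np.median(q@n);print('s',s,V.min(),V.max(),S.min(),S.max())
from scipy.optimize import least_squares
# lower half boundary circle fit
pts=[]
for k in np.arange(V.min(),V.max(),2):
    mm=(V>=k)&(V<k+2)
    if mm.sum()>3: pts.append((k+1,S[mm].min()))
pts=np.array(pts);f=least_squares(lambda c:np.hypot(pts[:,0]-c[0],pts[:,1]-c[1])-20,[V.mean(),S.mean()],loss='soft_l1');print(f.x,np.abs(f.fun).max())
for c in [f.x,((V.min()+V.max())/2,S.min()+20)]: print('centre',c[0]*v+c[1]*s+N*n)
P0=f.x[0]*v+f.x[1]*s+N*n
T=P0-11*np.array([.923,-.385,0])+np.array([0,0,0])   # uphill edge over cap centre
T=T+n*8; print('target',T); delta(T,157.3)
```

```text
s [ 0.76169325 -0.31771604  0.56468462] 352.9070517346718 390.92312276271 350.3930384817583 383.55723366874486
[372.07461442 370.98313079] 1.0427921687480541
centre [489.65468193 198.91412438 108.39771073]
centre [489.14379937 198.95437392 108.06449468]
target [475.33208193 204.88752438 115.00011073]
pos [450.  209.4 231.1] yaw 157.22 shift [-0.0251  0.0057  0.1161] turn -0.001 F [-0.4  0.2 -0.5] q [ 0.3   0.31  1.87  0.    0.97 -0.87] w -0.1 t 1.4
```

```bash
python3 -m inch '-.0251 .0057 0 0;0 0 .035 0;0 0 .035 0;0 0 .03 0;0 0 .016 0;0 0 0 0;-.0017 0 .0025 0;-.0017 0 .0025 0;0 0 0 0'
python3 -m inch '-.0006 0 .0008 0;-.0006 0 .0008 0;-.0006 0 .0008 0;0 0 0 0'; python3 -c "
from h import *
delta((489.5,199,108.5))"
```

```text
time_s: 2.15
eef_pos: [479.2, 204.2, 111.2]
tool_rot: [0.619, 3.078, 0.001]
contact_force: [-0.4, 1.1, -0.2]
width: 0.1
grip_force: 0.0
time_s: 2.48
eef_pos: [480.3, 203.2, 108.2]
tool_rot: [0.62, 3.079, 0.001]
contact_force: [0.8, 0.4, -0.3]
width: -0.2
grip_force: 0.0
pos [480.3 203.2 108.2] yaw 157.21 shift [-0.0101 -0.0003 -0.0003] turn None F [ 0.8  0.4 -0.3] q [ 0.27  0.51  1.94  0.    0.69 -0.9 ] w -0.2 t 2.4833
```

```bash
for i in 1 2 3; do python3 -m inch '-.0006 0 .0008 0;-.0006 0 .0008 0;0 0 0 0' | egrep 'eef|contact'; done
```

```text
eef_pos: [481.2, 202.8, 106.5]
contact_force: [-2.3, 0.4, 5.1]
eef_pos: [482.2, 202.4, 104.9]
contact_force: [-3.1, 1.4, 6.2]
eef_pos: [483.3, 201.9, 103.3]
contact_force: [-3.6, 2.0, 5.6]
```

```bash
python3 -m inch '-.0006 0 .0008 0;-.0006 0 .0008 0;-.0006 0 .0008 0;0 0 0 0' | egrep 'eef|contact'; for i in 1 2; do python3 -m inch '-.0006 0 .0008 0;0 0 0 0' | egrep 'eef|contact'; done
```

```text
eef_pos: [484.9, 201.3, 100.8]
contact_force: [-3.6, 0.8, 5.2]
eef_pos: [485.3, 201.1, 100.1]
contact_force: [-4.7, 2.3, 6.8]
eef_pos: [485.7, 200.9, 99.4]
contact_force: [-5.6, 1.7, 7.6]
```

```bash
for i in 1 2; do python3 -m inch '-.0006 0 .0008 0;0 0 0 0' | egrep 'eef|contact'; done
```

```text
eef_pos: [485.9, 200.9, 99.1]
contact_force: [-9.3, 3.8, 16.4]
eef_pos: [486.0, 200.9, 98.9]
contact_force: [-13.8, 5.2, 25.1]
```

Hard stop reached at 25 N. I'll back off and check the latch.

```bash
python3 -m inch '.005 0 -.008 0;.005 0 -.008 0;.008 0 -.03 0;0 0 -.04 0;0 0 -.04 0;0 0 0 0;0 0 0 0'
python3 - <<'E'
from h import *
im,d,w=snap('wrist','w2');h=cv2.cvtColor(im,cv2.COLOR_RGB2HSV).astype(int);P=cloud(im,d,w)
red=((h[...,0]<8)|(h[...,0]>172))&(h[...,1]>150);red[:,270:370]&=True
n=np.array([-.5212,.2173,.8253]);q=P[red];q=q[np.linalg.norm(q-[493,197.5,103],axis=1)<28];hh=(q-[492,204.86,68.48])@n;print(len(q),np.percentile(hh,[10,50,90]))
delta((528,-312,231),22+180)
E
```

```text
time_s: 4.82
eef_pos: [471.2, 207.4, 225.7]
tool_rot: [0.62, 3.076, 0.003]
contact_force: [-0.5, -0.2, 0.3]
width: -0.0
grip_force: 0.0
991 [23.43223714 25.54984288 26.65303325]
pos [470.6 207.2 224. ] yaw 157.21 shift [-0.254  -0.4564 -0.0071] turn -0.782 F [-0.2  0.1 -0.8] q [ 0.29  0.34  1.84 -0.    0.96 -0.89] w -0.0 t 4.8667
```

The cap is latched: its top went from 33 mm to 25.5 mm above the panel. Next I'll move to the bar.

```bash
python3 -m inch '-.0206 -.034 0 0;-.0206 -.034 0 0;-.0206 -.034 0 0;-.0206 -.034 0 0;-.0206 -.034 0 0;-.0206 -.034 0 0;-.0206 -.034 0 0;-.0206 -.034 0 0;-.0206 -.034 0 0;-.0206 -.034 0 0' >/dev/null
python3 -m inch '-.0206 -.034 0 0;-.0206 -.034 0 0;0 0 0 -.12;0 0 0 -.12;0 0 0 -.12;0 0 0 -.12;0 0 0 -.12;0 0 0 -.12;0 0 0 -.06;0 0 0 0'
python3 - <<'E'
from h import *
im,d,m=snap('wrist','w3')
cv2.imwrite('pics/w3c.png',cv2.resize(im[:,:,::-1],(800,500)))
delta((514,-278,200),202)
E
```

```text
time_s: 6.53
eef_pos: [540.1, -264.5, 221.6]
tool_rot: [0.6, -3.081, -0.003]
contact_force: [0.4, -0.1, -0.7]
width: -0.2
grip_force: 0.0
pos [ 540.1 -264.5  221.9] yaw -158.19 shift [ 0.0292 -0.0028  0.0219] turn -0.003 F [0.3 0.  0.9] q [-0.57  0.47  1.63  0.    1.05 -2.52] w -0.0 t 6.5833
```

View pics/w3c.png

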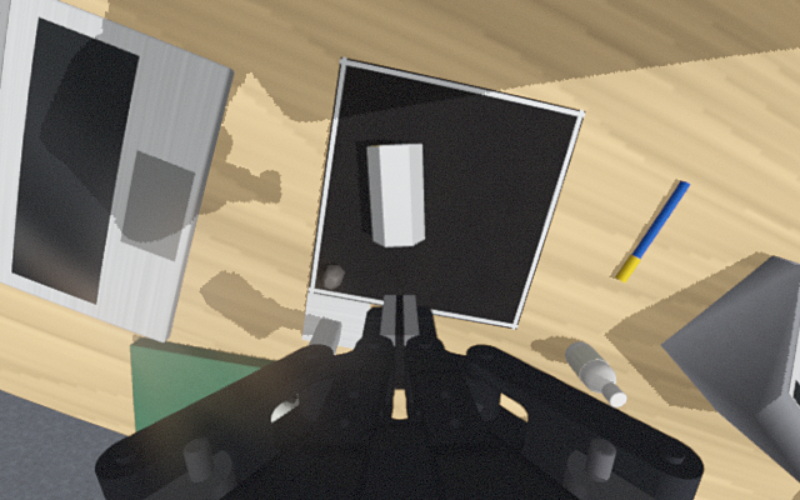

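The whole bar is visible at about (397,195) in the enlarged picture, with the chip at (333,276) clear of it. I'll measure it from the wrist depth.

```bash
cat >> h.py <<'E'
def bar(f):
    im,d,m=load(f);P=cloud(im,d,m);ok=d>0
    g=ok&(im.min(-1)>90)&(abs(P[...,0]-505)<75)&(abs(P[...,1]+255)<75)&(P[...,2]>15)&(P[...,2]<70)
    q=P[g];t=q[q[:,2]>np.percentile(q[:,2],90)-3];z=np.median(t[:,2]);t=t[abs(t[:,2]-z)<2]
    (c,s,a)=cv2.minAreaRect(t[:,:2].astype(np.float32))
    if s[0]<s[1]: a-=90
    print('top face',len(t),'c',np.round(c,1),'size',np.round(s,1),'ang',round((a+90)%180-90,1),'z',z.round(1))
    h=cv2.cvtColor(im,cv2.COLOR_RGB2HSV)[g].astype(int);ye=(abs(h[:,0]-25)<10)&(h[:,1]>120);print('yellow',ye.sum(),q[ye].mean(0) if ye.any() else '')
    return np.array(c)
E
python3 - <<'E'
from h import *
c=bar('w3')
im,d,w=load('w3');P=cloud(im,d,w)
print('chip',P[220,266],'bed',P[150,380], P[80,330])
for n,p in[('A',(342,61)),('B',(582,113)),('C',(516,326)),('D',(312,289))]: print(n,onz(w,np.array(p)/1.25,6))
# tri top-face corner far end (near robot): wrist (423,144)/1.25
E
```

```text
top face 1972 c [ 514.  -277.4] size [89.4 29.1] ang 24.6 z 49.6
yellow 0 
chip [ 615.9140582  -307.29416024   25.61547456] bed [ 480.6894047  -204.91749487    4.87412199] [ 428.14035183 -295.76769878    5.99773664]
A [ 421.1 -369.6    6. ]
B [ 375.7 -139.2    6. ]
C [604.5 -93.7   6. ]
D [ 648.3 -323.8    6. ]
```

```bash
python3 -m inch '.029 .0027 0 0;0 0 0 -.03;0 0 .03 0;0 0 .04 0;0 0 .04 0;0 0 .02 0;0 0 0 0;0 0 0 0' .0854; python3 -c "
from h import *
delta((511.9,-272.9,5))"
```

```text
time_s: 7.25
eef_pos: [512.3, -272.8, 92.6]
tool_rot: [0.64, -3.074, -0.003]
contact_force: [1.2, -0.5, -0.4]
width: 85.5
grip_force: 0.0
pos [ 512.3 -272.8   92.6] yaw -156.49 shift [ 0.0003 -0.0001  0.0876] turn None F [ 1.2 -0.5 -0.4] q [-0.6   0.6   1.8   0.    0.74 -2.58] w 85.5 t 7.25
```

```bash
python3 -m inch '0 0 .03 0;0 0 .03 0;0 0 .016 0;0 0 .008 0;0 0 .004 0;0 0 0 0'|egrep 'eef|cont'; python3 -m inch '0 .004 0 0;0 .004 0 0;0 .002 0 0;0 0 0 0'|egrep 'eef|cont'
```

```text
eef_pos: [513.2, -273.4, 6.3]
contact_force: [0.3, 0.5, 1.3]
eef_pos: [508.7, -263.4, 6.3]
contact_force: [-0.5, 0.0, -0.2]
```

```bash
for i in 1 2 3; do python3 -m inch '0 .0015 0 0;0 0 0 0'|egrep 'eef|cont';done
```

```text
eef_pos: [508.1, -262.3, 5.7]
contact_force: [0.1, 0.3, -0.7]
eef_pos: [507.6, -261.2, 5.6]
contact_force: [0.5, -0.5, 1.0]
eef_pos: [507.1, -259.9, 5.6]
contact_force: [1.2, -1.9, 0.6]
```

```bash
python3 -m inch '0 .0025 -.0025 0;0 .003 -.004 0;0 .003 -.0035 0;0 .0033 -.0033 0;0 0 0 0'|egrep 'eef|cont'
python3 - <<'E'
from h import *
snap('side','s2');snap('top','t2');im=cv2.imread('pics/s2.png')[250:390,280:470]; im2=cv2.imread('pics/t2.png')[130:250,360:520]
cv2.imwrite('pics/s2c.png',np.hstack([cv2.resize(im,(400,300),interpolation=cv2.INTER_CUBIC),cv2.resize(im2,(400,300),interpolation=cv2.INTER_CUBIC)]))
E
```

```text
eef_pos: [501.7, -248.1, 19.4]
contact_force: [0.2, -0.1, -1.2]
```

View pics/s2c.png

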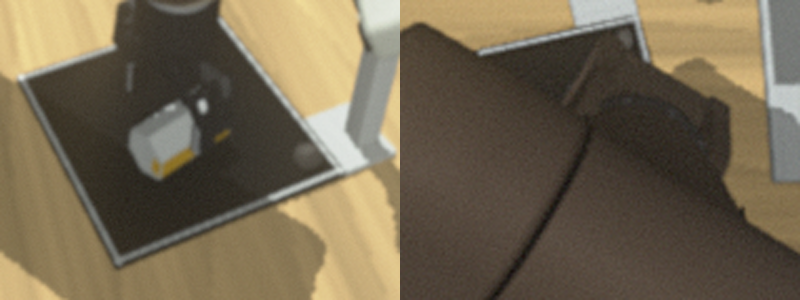

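The bar is tipping: its yellow lower face now shows towards -y in the side view, at about (178,165) in the crop. I'll continue the arc.

```bash
python3 -m inch '0 .0038 -.0028 0;0 .004 -.0024 0;0 .0042 -.002 0;0 .0043 -.0016 0;0 0 0 0'|egrep 'eef|cont';python3 -m inch '0 .004 -.001 0;0 0 0 0;0 -.008 0 0;0 0 0 0;0 0 0 0'|egrep 'eef|cont'
python3 - <<'E'
from h import *
snap('side','s3');im=cv2.imread('pics/s3.png')[250:390,280:470]
cv2.imwrite('pics/s3c.png',cv2.resize(im,(400,300),interpolation=cv2.INTER_CUBIC))
E
```

```text
eef_pos: [495.2, -233.2, 27.9]
contact_force: [0.2, -0.4, 0.6]
eef_pos: [497.4, -238.3, 28.5]
contact_force: [-0.2, -0.9, -0.2]
```

View pics/s3c.png

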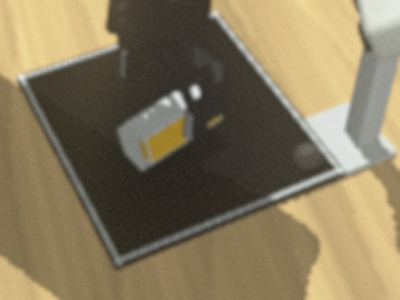

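The yellow face is now larger at (165,140) in the crop, on the -y upper slant. I'll check that the bar lies flat using side depth.

```bash
cat >> h.py <<'E'
def yel(f):
    im,d,m=load(f);P=cloud(im,d,m);h=cv2.cvtColor(im,cv2.COLOR_RGB2HSV).astype(int)
    g=(d>0)&(abs(h[...,0]-23)<9)&(h[...,1]>120)&(h[...,2]>90)&(abs(P[...,0]-500)<70)&(abs(P[...,1]+245)<60)&(P[...,2]>12)&(P[...,2]<70)
    g=cv2.erode(g.astype(np.uint8),np.ones((3,3)))>0
    q=P[g];c=np.median(q,0);q=q[np.linalg.norm(q-c,axis=1)<50];c=q.mean(0);n=np.linalg.svd(q-c)[2][2];n*=np.sign(n@(np.linalg.inv(m['view'])[:3,3]-c));print(f,len(q),'c',c.round(1),'n',n.round(2),'tilt',np.degrees(np.arccos(n[2])).round(1),'z',q[:,2].min().round(1),q[:,2].max().round(1))
E
python3 -c "
from h import *
yel('s3')"
```

```text
s3 104 c [ 492.4 -279.2   39.4] n [ 0.36 -0.8   0.47] tilt 61.7 z 31.7 47.8
```

```bash
python3 -m inch '0 -.004 0 0;0 0 .01 0;0 0 .009 0;0 0 .004 0;0 .003 0 0;0 .0015 0 0;0 0 0 0'|egrep 'eef|cont'; for i in 1 2; do python3 -m inch '0 .0015 0 0;0 0 0 0'|egrep 'eef|cont';done
```

```text
eef_pos: [496.8, -236.7, 5.5]
contact_force: [-0.1, -0.7, 0.7]
eef_pos: [496.6, -235.8, 5.9]
contact_force: [-0.1, 0.1, 0.1]
eef_pos: [496.1, -234.6, 5.9]
contact_force: [1.4, -1.5, 0.5]
```

Contact at the expected place. I'll run the same arc again.

```bash
python3 -m inch '0 .0025 -.0025 0;0 .003 -.004 0;0 .003 -.0035 0;0 .0033 -.0033 0;0 0 0 0'|egrep 'eef|cont'
python3 -m inch '0 .0038 -.0028 0;0 .004 -.0024 0;0 .0042 -.002 0;0 .0043 -.0016 0;0 .004 -.001 0;0 0 0 0;0 -.008 0 0;0 0 0 0;0 0 0 0'|egrep 'eef|cont|time'
python3 - <<'E'
from h import *
snap('side','s4');yel('s4')
E
```

```text
eef_pos: [490.6, -222.8, 19.6]
contact_force: [0.8, -0.9, 1.0]
time_s: 12.07
eef_pos: [486.4, -213.0, 28.6]
contact_force: [0.4, 1.0, -0.6]
s4 132 c [ 479.8 -232.5   51.2] n [-0.03  0.07  1.  ] tilt 4.1 z 48.4 55.0
```

The yellow face is on top: tilt about 4°, within depth noise, and height about 50 mm. I'll retreat upward, go to the console and verify with the top camera.

```bash
python3 -m inch '0 -.007 0 0;0 0 -.03 0;0 0 -.04 0;0 0 -.04 0;0 0 -.04 0;0 0 -.03 .101;0 0 0 .101;0 0 0 .101;0 0 0 .101'|egrep 'eef|cont|time'
python3 -m inch '0 .04 0 0;0 .04 0 0;0 .04 0 0;0 .04 0 0;0 .04 0 0;0 .04 0 0;0 .04 0 0;0 .04 0 0;0 .04 0 0;0 .03 0 0' .06
python3 - <<'E'
from h import *
snap('side','s5');yel('s5');snap('top','t5');yel('t5')
im=cv2.imread('pics/s5.png')[250:390,280:470]; im2=cv2.imread('pics/t5.png')[130:250,360:520]
cv2.imwrite('pics/s5c.png',np.hstack([cv2.resize(im,(400,300),interpolation=cv2.INTER_CUBIC),cv2.resize(im2,(400,300),interpolation=cv2.INTER_CUBIC)]))
delta((498.3,195.3,150),180.3)
E
```

```text
time_s: 12.87
eef_pos: [489.1, -219.2, 209.5]
contact_force: [0.4, 0.1, 0.1]
time_s: 13.7
eef_pos: [485.6, 173.7, 208.9]
tool_rot: [-0.014, 3.141, 0.001]
contact_force: [0.1, -0.5, -0.3]
width: 60.2
grip_force: 0.0
s5 210 c [ 491.5 -227.7   50.9] n [-0.03  0.07  1.  ] tilt 4.6 z 47.0 55.4
t5 162 c [ 493.6 -226.3   50.4] n [ 0.05 -0.11  0.99] tilt 7.2 z 43.7 58.0
pos [485.7 174.5 208.7] yaw -179.3 shift [-0.0129  0.0206  0.0587] turn 0.007 F [-0.5 -0.6 -0.4] q [ 0.22  0.36  1.85  0.    0.93 -1.37] w 60.0 t 13.8
```

View pics/s5c.png

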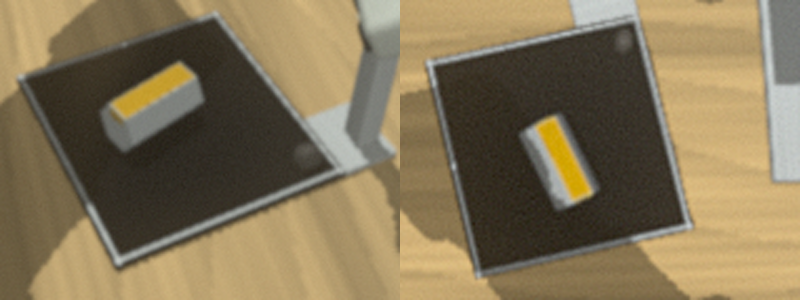

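Both views show the yellow face up, flat and well inside the bed. Now I'll turn the cap.

```bash
python3 -m inch '-.0125 .0208 0 .007;0 0 .04 0;0 0 .04 0;0 0 .025 0;0 0 0 0'|egrep 'eef|cont|time'; for i in 1 2 3; do python3 -m inch '0 0 .005 0;0 0 0 0'|egrep 'eef|cont'; done
```

```text
time_s: 14.22
eef_pos: [496.3, 190.8, 99.5]
contact_force: [-0.4, -1.2, -0.6]
eef_pos: [498.7, 191.7, 99.4]
contact_force: [0.9, 1.3, -0.1]
eef_pos: [498.6, 192.0, 94.5]
contact_force: [-0.3, -0.5, -0.1]
eef_pos: [498.1, 192.0, 88.7]
contact_force: [0.6, 0.1, -0.3]
```

Run:
```python
from h import *
im,d,m=snap('wrist','w6');cv2.imwrite('pics/w6c.png',cv2.resize(im[150:330,200:440,::-1],(640,480),interpolation=cv2.INTER_CUBIC))
delta((498.3,195.3,88),180.3)
```

```text
pos [498.  192.1  88.9] yaw -179.93 shift [-0.0003  0.0032  0.0009] turn -0.004 F [-0.  -0.2  0.3] q [ 0.24  0.56  1.92  0.    0.66 -1.33] w 60.0 t 14.7667
```

View pics/w6c.png

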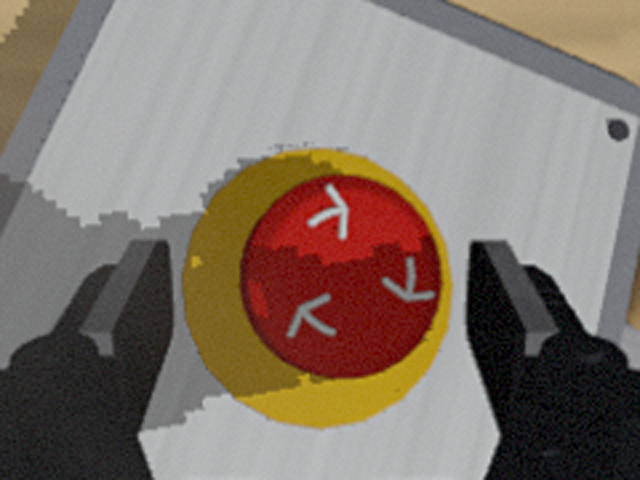

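The pads straddle the latched cap, which sits about 3 mm towards +y. I'll centre on it, close and turn.

```bash
python3 -m inch '0 .003 0 0;0 0 0 0;0 0 0 0;0 0 0 0;0 0 0 0' .03 25; python3 -m inch '0 0 0 .05;0 0 0 .1;0 0 0 .1;0 0 0 0'|egrep 'eef|cont|width|grip'
```

```text
time_s: 15.18
eef_pos: [498.3, 196.0, 89.2]
tool_rot: [-0.002, 3.14, 0.002]
contact_force: [-0.7, 6.9, 2.3]
width: 39.1
grip_force: 24.8
eef_pos: [498.4, 196.0, 89.2]
contact_force: [-1.6, 4.9, 4.4]
width: 38.5
grip_force: 24.8
```

```bash
python3 -m inch '0 0 0 .1;0 0 0 .1;0 0 0 .1;0 0 0 .1;0 0 0 .1;0 0 0 .1;0 0 0 0;0 0 0 0'
```

```text
time_s: 16.18
eef_pos: [498.1, 194.6, 89.4]
tool_rot: [1.293, 2.862, -0.001]
contact_force: [-2.7, -8.6, 7.6]
width: 38.3
grip_force: 34.6
```

```bash
python3 -m inch '0 0 0 0;0 0 0 0;0 0 0 0' .065|egrep 'cont|width'
cat > chk.py <<'E'
from h import *
im,d,w=snap('wrist','w7');h=cv2.cvtColor(im,cv2.COLOR_RGB2HSV).astype(int);P=cloud(im,d,w)
red=((h[...,0]<8)|(h[...,0]>172))&(h[...,1]>150)
n=np.array([-.5212,.2173,.8253]);q=P[red];q=q[np.linalg.norm(q-[491.5,198.5,105],axis=1)<28];hh=(q-[492,204.86,68.48])@n;print(len(q),np.percentile(hh,[10,50,90]))
cv2.imwrite('pics/w7c.png',cv2.resize(im[150:330,200:440,::-1],(640,480)))
print(r.read_state()['time_s'])
E
python3 chk.py
```

```text
contact_force: [0.1, 0.3, 0.6]
width: 65.1
4415 [30.8460549  32.74921886 33.67271584]
16.4833
```

View pics/w7c.png

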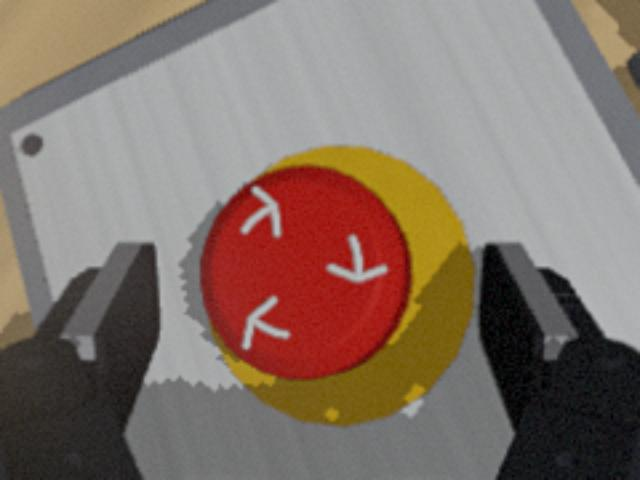

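The cap is fully up again (32.7 mm, against 32.9 mm at the start), has been turned, and is clear of the fingers. I'll retreat and hand in.

```bash
python3 -m inch '0 0 -.02 0;0 0 -.04 0;0 0 -.04 0;0 0 -.03 0;0 0 0 0;0 0 0 0;0 0 0 0;0 0 0 0'|egrep 'eef|cont'
python3 - <<'E'
from h import *
exec(open('chk.py').read())
snap('side','s8');yel('s8')
print(r.job_done())
E
```

```text
eef_pos: [497.6, 195.0, 217.4]
contact_force: [0.4, -0.4, 0.5]
1193 [29.85891348 32.59702997 33.64543323]
17.2
s8 203 c [ 491.6 -227.9   51. ] n [-0.01  0.04  1.  ] tilt 2.2 z 47.4 54.0
the job is handed in; nothing more can be done
None
```

I handed the job in at about 17 s: the button latched down, the bar was rolled until its yellow face lay flat on top, and the cap was turned clockwise and sprang fully up, all confirmed in the camera images; the hand-in itself returned no verdict.

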